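Close and latch the infusion pump's door

TASK

The infusion pump lies on its back on the test bench with its front door standing open and the door's latch lever released. With the fingertips only, push the door over until it is fully shut, then push the latch lever over so that it lies flat on the door and the door is latched. Pick nothing up, do not shove the pump out of its place, and leave everything else on the bench undisturbed.

Things in the scene. Friction and masses are not known exactly. Their poses are not given: they have to be found in the camera images.
- pump: White infusion pump, loose on its back, about 1.7 kg, held by friction alone. Case 160 mm (x) by 204 mm (y); console half (x -6 to 80 mm, screen and keys) 105 mm high, keys 2 mm proud; the other half (x -80 to -6) is the open pumping bay, floor at 77 mm. Origin: centre of the underside; z up; x from the door hinge towards the console, roughly away from the robot
- door (a joint): angle of the pump's door in rad: 0 fully shut (level, outer face flush with the console, 105 mm above the bench), 1.57 upright, at most 2.2 (leaning away from the console, towards the robot); begins open at 1.7 to 2.1. A stiff hinge: it stays at any angle where it is left and does not fall; 1 to 3 N at its free edge moves it
- door_hinge (a point): on the hinge axis (along the pump's y), mid-width; 78 mm from the pump's origin towards its -x, 91 mm above the bench. Its axes turn with the door: x from hinge to free edge, y along the hinge, z out of the outer face. The door is a panel 68 mm long (x 0 to 68), 192 mm wide (y -96 to 96), 14 mm thick (z 0 to 14)
- door_edge (a point): middle of the door's free edge, on its outer face (68 mm along x and 14 mm along z from door_hinge)
- latch (a joint): angle of the latch lever to the door in rad: 0 latched (handle flat on the door's outer face, pointing to the hinge), 1.57 square to the door, at most 1.65; begins at 1.35 to 1.6; stiff, stays where left, 1 N at its tip moves it. Door shut: lay it over towards the pump's -x; its nose then swings under a keeper in the console. With the door over 8 mm ajar the nose strikes the console
- latch_pivot (a point): on the lever's pivot axis (parallel to the pump's y), mid-width of the handle: in door_hinge's axes x 62 mm, y -55 mm, z 14 mm. Its axes turn with the lever: the handle runs along -x, the face to push on looks to z
- latch_tip (a point): end of the lever's grey ribbed handle, on the face to push on, mid-width: handle 46 mm long from the pivot, 30 mm wide, 7 mm thick (z 0 to 7 from the pivot); when flat it lies 105 to 112 mm above the bench
- syringe: Leave alone: clear 50 ml syringe lying on the bench near the pump, about 195 mm long, 48 mm over its flange, 30 mm high; origin under the barrel
- pole_clamp: Leave alone: the pump's aluminium pole clamp taken off and set down beside it, U shape 85 x 30 mm, 55 mm high, with a black knob; origin under its middle
- sample_bottle: Leave alone: clear sample bottle with cap, 52 mm across, 95 mm high, beside the pump; origin under its middle
- screwdriver: Leave alone: screwdriver lying on the bench, 170 mm long; origin under its middle
- mandrel: Leave alone: plain grey rigid cuff-test cylinder on a black foot, 90 mm across, 133 mm high; origin under its middle
- wipes_tub: Leave alone: white tub of wipes with lid, 88 mm across, about 147 mm high; origin under its middle
- cylinder: Leave alone: clear measuring cylinder, 40 mm across on a 76 mm foot, 162 mm high; origin under its middle
- power_brick: Leave alone: black mains adaptor, 60 x 110 mm, 32 mm high; origin under its middle

How it is judged:
By the outcome, as a careful person would: the job done as asked, in the order asked, and still so for the second after the job is handed in, with the robot touching nothing.
It also fails if it takes over 45 s, if anything falls off the work surface, if the arm or the gripper's body presses on something with over 40 N, if the wrist force passes 120 N, or if a joint passes its speed limit or range.

ROBOT

A 6-joint arm with a two-finger parallel gripper is mounted at the origin on the work surface. World frame = base frame: x ahead of the robot, y to its left, z up, the work surface at z = 0. Lengths are in mm, angles in rad, forces in N, time in s.
With the tool pointing down it reaches from about 275 to 750 mm from the base axis. Payload 10.2 kg.
Tool frame: the origin (TCP) lies at the very end of the fingers, on their centre line; the grasp point (between the pads) lies 19 mm behind it (ctrl.grip_depth is the distance from the TCP to the grasp point, in mm); z points along the fingers, x is the direction in which the jaws open and shut, and the axes are right-handed (so a half turn about z gives the same grasp; the last joint's range is limited). The gripper opens to 85 mm and grips with 20 to 120 N. Pads are 22 mm wide; open, the fingers measure 114 mm over their backs; the gripper's body (76 mm by 85 mm) begins 54 mm behind the grasp point. The pads swing forward as they close: fully open they stand 13 mm farther back than shut.
Start: joints at [0.878, 0.313, 1.498, -0, 1.331, -0.223], TCP at [237.685, 468.121, 231.294] pointing down, gripper open.
Joint ranges: [-2.94, 2.94], [-0.97, 2.17], [0.19, 2.56], [-1.23, 4.37], [0.02, 3.11], [-2.88, 2.88]. Speed limits (rad/s): [2.39, 2.39, 3.01, 3.14, 3.14, 3.14].

INTERFACE

Orientations are given as a unit quaternion [w, x, y, z].
In Python, from rig import ctrl gives the robot as it stands.
- The arm moves only by the tool play_rows, never from a script. Its argument "motion" is a list of rows, each a list of 2 entries, a list of its own where there are three numbers: the shift along the tool's x, y, z in mm, then the turn, a rotation vector about the tool's x, y, z in degrees. A call has 1 to 20 rows; each row shifts and turns the commanded pose from where the row before left it, along the tool's axes as they then stand; what a row does not reach is not made up. A row lasts 1/12 s, in which the tool goes at most 41.7 mm and 7.16 degrees, less where a joint would pass 70% of its speed; a pose out of reach is approached as far as the arm can. A call with a gripper value outside its range is refused whole. "fingers" is the finger opening in mm, from 0 to 85.4, set as the call begins (left out, the last holds). The fingers move at their own pace and stop on an object; "squeeze" is the grip in N (left out, the last holds). Time passes only in rows, so rows that do not move let the fingers close. It gives the time, the measured TCP pose, the force and the opening at its end, in the units of the state.
- ctrl.sense(): the state, without advancing time (a new reading comes with each control period).
- ctrl.capture(name): name is "side" or "top" or "wrist"; returns the picture (480x640x3 uint8, red, green, blue); there is no depth.
- ctrl.get_calibration(name): a dict with "K" (3x3 intrinsics, pixels), "k1" (the pictures are not rectified: a ray, as slopes to the right and down, at radius r is drawn at 1 + k1 r^2 times it, then the intrinsics apply), "R" (3x3) and "t" (3): a world point X has camera coordinates R X + t; the wrist camera has in their place "tool_from_camera" (4x4, takes a point from camera to tool coordinates, whose origin is the TCP and whose axes are the tool frame's). Camera axes: x right, y down, z forward; pixel columns grow to the right and rows downward; lengths in mm; the calibration is good to about 2 mm. A picture is of the moment at which its call begins: read the wrist's pose just before it. get_calibration takes no time and is no camera call.
- ctrl.finish_job(): hands the job in, once; it reports no verdict.
Trained networks look in the newest picture that a camera, given by its name, has taken for a name from the list of things; names that differ only in an ending like _2 or _b are one class to them, and where a whole thing is asked for, a point or a joint stands for the part that bears it (a point fixed in the world has none). Each returns a list of dicts, best first, with "p" (0 to 1); they miss things now and then, are a little off and sometimes report something else, mostly with a low value. They report only what shows in the picture. A call takes as long as a camera call.
- ctrl.spot_in(camera, name): "position" ([column, row] as shares, 0 to 1, of the picture: columns of its width, rows of its height, amid what is visible of it).
The state is a dict: "time_s": time; "joints": joint angles; "dq": joint speeds; "tau": joint torques, N m; "eef_pos": TCP position; "ee_rot": TCP orientation; "force": force on the tool from outside, world axes, zero at the start; "wrist_torque": the same for the moment, N m; "grip_width": opening from 0.0 (shut) to 1.0 (fully open).
Only numpy, scipy, OpenCV 4.12 (cv2) and the standard library are available. Lean on these libraries where they do the work, as an engineer would, in place of code of your own. Each camera call takes 0.05 s, during which the arm holds its last target. There are 200 camera calls.

## Working session

There is one attempt and no reset: what is moved stays moved. The work goes in short steps, Python scripts to look and compute and a tool call to move; the robot and the scene stay as the last step left them, time stands still between calls to the robot, and variables do not carry over. Pictures are saved under pics/ and viewed, about 8 in all and at most 12, crops included, and the job is handed in when it is done.

Besides the shell and the picture viewer there is one more tool, called by a JSON object that holds its "api" and its "payload". play_rows: Moves the arm, as the interface text tells. Its arguments: {"type":"object","properties":{"motion":{"type":"array"},"fingers":{"type":"number"},"squeeze":{"type":"number"}},"required":["motion"]}

```bash
mkdir -p pics; cat > h.py <<'E'
import numpy as np, cv2
from rig import ctrl
from scipy.spatial.transform import Rotation as Ro
def pose():
    s=ctrl.sense(); q=s['ee_rot']; T=np.eye(4); T[:3,:3]=Ro.from_quat([q[1],q[2],q[3],q[0]]).as_matrix(); T[:3,3]=s['eef_pos']; return T
def cam(name,T=None):
    c=ctrl.get_calibration(name)
    if name=='wrist':
        W=(pose() if T is None else T)@np.array(c['tool_from_camera']); R=W[:3,:3].T; t=-R@W[:3,3]
    else: R,t=np.array(c['R']),np.array(c['t'])
    return np.array(c['K']),c['k1'],R,t
def ray(c,uv):
    K,k,R,t=c; d=np.array([k,0,0,0,],float) if 0 else np.array([k,0,0,0.])
    p=cv2.undistortPoints(np.array([[uv]],float),K,d)[0,0]
    v=R.T@np.array([p[0],p[1],1]); return -R.T@t, v/np.linalg.norm(v)
def proj(c,X):
    K,k,R,t=c; return cv2.projectPoints(np.array(X,float).reshape(-1,1,3),cv2.Rodrigues(R)[0],t,K,np.array([k,0,0,0.]))[0][:,0]
def atz(c,uv,z):
    o,v=ray(c,uv); return o+v*(z-o[2])/v[2]
def tri(rs):
    A=sum(np.eye(3)-np.outer(v,v) for o,v in rs); b=sum((np.eye(3)-np.outer(v,v))@o for o,v in rs); X=np.linalg.solve(A,b)
    return X,[np.linalg.norm(np.cross(X-o,v)) for o,v in rs]
def snap(name,fn):
    T=pose(); im=ctrl.capture(name); cv2.imwrite('pics/'+fn,im[:,:,::-1]); return im,T
E
python3 - <<'E'
from h import *
for n in ['side','top']:
    im,_=snap(n,n+'1.png'); c=cam(n); print(n,'pos',(-c[2].T@c[3]).round())
    for o in ['pump','door','door_hinge','door_edge','latch','latch_pivot','latch_tip']+(['syringe','pole_clamp','sample_bottle','mandrel','wipes_tub','cylinder','power_brick','screwdriver'] if n=='top' else []):
        r=ctrl.spot_in(n,o)
        print(o,[(np.round(np.array(x['position'])*[640,480]).tolist(),round(x['p'],2)) for x in r[:2]], atz(c,np.array(r[0]['position'])*[640,480],90).round() if r else '')
print(pose().round(3))
E
```

```text
side pos [ 555. -877. 1101.]
pump [([317.0, 236.0], 0.66), ([303.0, 305.0], 0.61)] [566.  -5.  90.]
door [([288.0, 221.0], 0.95)] [492.  49.  90.]
door_hinge [([285.0, 219.0], 0.84)] [484.  57.  90.]
door_edge [([286.0, 223.0], 0.67), ([273.0, 377.0], 0.32)] [487.  42.  90.]
latch [([271.0, 222.0], 0.71)] [447.  48.  90.]
latch_pivot [([270.0, 223.0], 0.63), ([249.0, 186.0], 0.58)] [444.  43.  90.]
latch_tip [([270.0, 224.0], 0.48)] [443.  40.  90.]
top pos [ 504.   -2. 1046.]
pump [([309.0, 230.0], 0.56)] [568.  18.  90.]
door [([312.0, 270.0], 0.85)] [481.  10.  90.]
door_hinge [([312.0, 269.0], 0.74)] [484.  11.  90.]
door_edge [([315.0, 267.0], 0.72)] [487.   5.  90.]
latch [([320.0, 286.0], 0.95)] [447.  -6.  90.]
latch_pivot [([320.0, 284.0], 0.67), ([253.0, 200.0], 0.64)] [452.  -7.  90.]
latch_tip [([321.0, 285.0], 0.8)] [449.  -8.  90.]
syringe [([294.0, 289.0], 0.7)] [440.  50.  90.]
pole_clamp [([389.0, 250.0], 0.73)] [ 526. -157.   90.]
sample_bottle [([252.0, 200.0], 0.56), ([140.0, 287.0], 0.47)] [633. 142.  90.]
mandrel [([487.0, 280.0], 0.72), ([200.0, 320.0], 0.42)] [ 460. -372.   90.]
wipes_tub [([521.0, 236.0], 0.6)] [ 556. -449.   90.]
cylinder [([139.0, 288.0], 0.82), ([485.0, 279.0], 0.38)] [441. 387.  90.]
power_brick [([202.0, 320.0], 0.93)] [373. 250.  90.]
screwdriver [([352.0, 182.0], 0.95), ([313.0, 269.0], 0.64)] [674. -76.  90.]
[[ 4.53000e-01  8.92000e-01 -0.00000e+00  2.37685e+02]
 [ 8.92000e-01 -4.53000e-01  0.00000e+00  4.68125e+02]
 [-0.00000e+00 -0.00000e+00 -1.00000e+00  2.31300e+02]
 [ 0.00000e+00  0.00000e+00  0.00000e+00  1.00000e+00]]
```

View pics/top1.png

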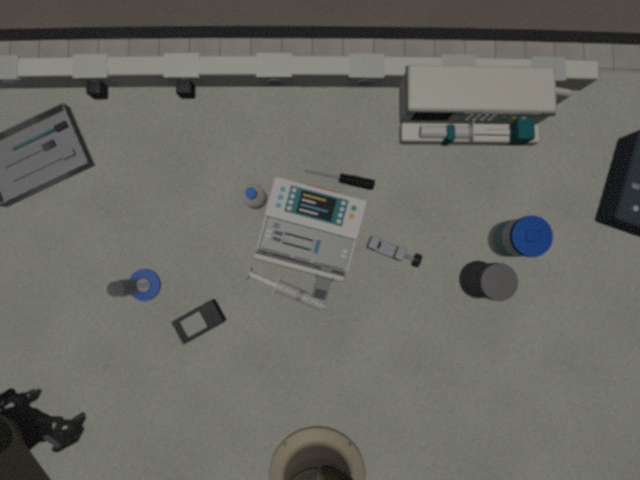

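View pics/side1.png

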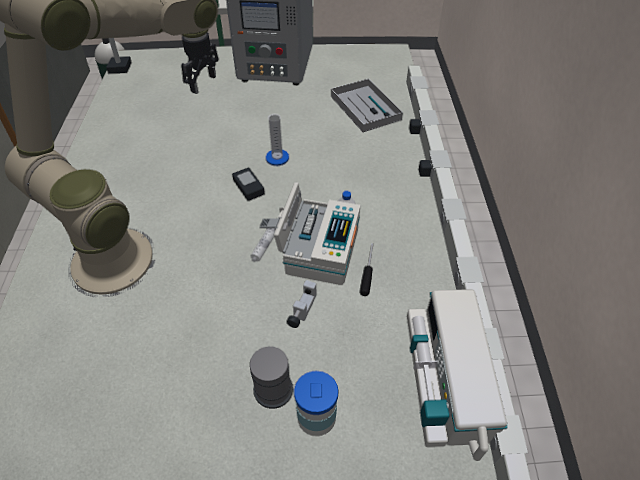

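The pump lies with its door open towards the robot: door edge strip at about (255,255) to (344,278) in the top view, with the lever at (321,286). The syringe lies in front of the door, and the pump's yaw is about -14°. I'll bring the wrist camera over for a close look.

{"api": "play_rows", "payload": {"motion": [[[-19.5,23.5,-6],[0,0,0]],[[-19.5,23.5,-6],[0,0,0]],[[-19.5,23.5,-6],[0,0,0]],[[-19.5,23.5,-6],[0,0,0]],[[-19.5,23.5,-6],[0,0,0]],[[-19.5,23.5,-6],[0,0,0]],[[-19.5,23.5,-6],[0,0,0]],[[-19.5,23.5,-6],[0,0,0]],[[-19.5,23.5,-6],[0,0,0]],[[-19.5,23.5,-6],[0,0,0]],[[-19.5,23.5,-6],[0,0,0]],[[-19.5,23.5,-6],[0,0,0]],[[-19.5,23.5,-6],[0,0,0]],[[-19.5,23.5,-6],[0,0,0]],[[-19.5,23.5,-6],[0,0,0]],[[-19.5,23.5,-6],[0,0,0]],[[0,0,0],[0,0,-6]],[[0,0,0],[0,0,-6]],[[0,0,0],[0,0,0]]], "fingers": 0}}

```text
time_s: 2.78
eef_pos: [431.8, 19.3, 327.3]
ee_rot: [-0.0, 0.792, 0.61, -0.0]
force: [0.2, 0.4, 0.4]
grip_width: -0.003
```

```bash
python3 - <<'E'
from h import *
im,T=snap('wrist','w1.png'); np.save('T1.npy',T); c=cam('wrist',T); print(T.round(2)); print(np.array(ctrl.get_calibration('wrist')['tool_from_camera']).round(2))
ct=cam('top'); cs=cam('side')
for o in ['pump','door','door_hinge','door_edge','latch','latch_pivot','latch_tip','syringe']:
    r=ctrl.spot_in('wrist',o); print(o,[(np.round(np.array(x['position'])*[640,480]).tolist(),round(x['p'],2)) for x in r[:2]])
i=cv2.imread('pics/top1.png')[165:315,230:390]; cv2.imwrite('pics/top1c.png',cv2.resize(i,None,fx=4.5,fy=4,interpolation=cv2.INTER_CUBIC) if 0 else cv2.resize(i,(640,600),interpolation=cv2.INTER_CUBIC))
E
```

```text
[[ 2.5000e-01  9.7000e-01 -0.0000e+00  4.3179e+02]
 [ 9.7000e-01 -2.5000e-01  0.0000e+00  1.9250e+01]
 [ 0.0000e+00 -0.0000e+00 -1.0000e+00  3.2728e+02]
 [ 0.0000e+00  0.0000e+00  0.0000e+00  1.0000e+00]]
[[   1.     -0.     -0.     -0.29]
 [   0.      0.96    0.29  -72.36]
 [   0.     -0.29    0.96 -143.45]
 [   0.      0.      0.      1.  ]]
pump [([373.0, 290.0], 0.78)]
door [([328.0, 270.0], 0.81)]
door_hinge [([329.0, 269.0], 0.9)]
door_edge [([330.0, 269.0], 0.83), ([295.0, 248.0], 0.53)]
latch [([295.0, 249.0], 0.71)]
latch_pivot [([294.0, 248.0], 0.9)]
latch_tip [([297.0, 246.0], 0.75), ([188.0, 312.0], 0.72)]
syringe [([357.0, 181.0], 0.74)]
```

View pics/w1.png

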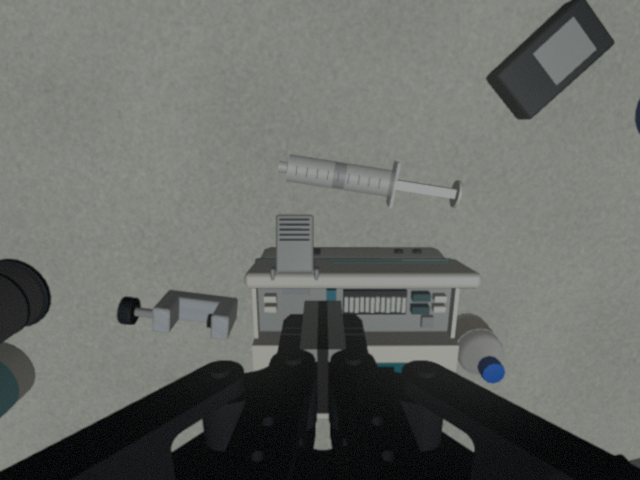

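View pics/top1c.png

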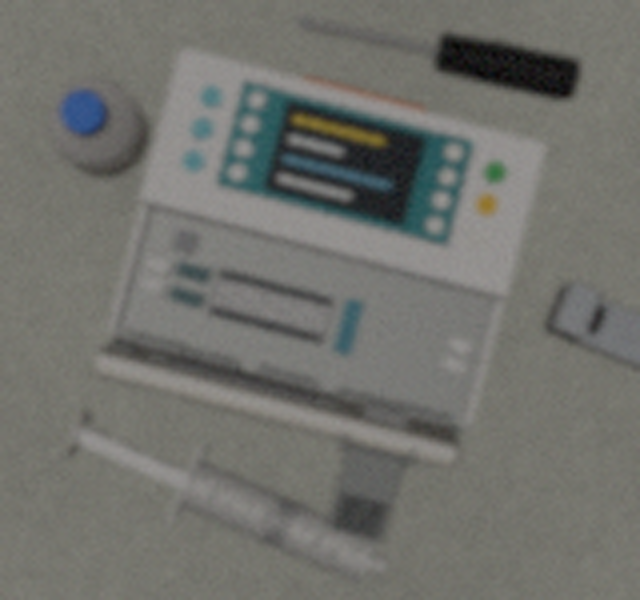

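The wrist view shows the door edge strip from (247,276) to (479,276). The lever handle's tip corners are at (277,215) and (313,215), pointing at the robot. I'll fit the pump's pose and both joint angles from the corners in the two views.

```bash
cat > fit.py <<'E'
from h import *
from scipy.optimize import least_squares
def P(x,y,yaw,pts):
    pts=np.atleast_2d(pts).astype(float); c,s=np.cos(yaw),np.sin(yaw)
    return np.c_[x+c*pts[:,0]-s*pts[:,1], y+s*pts[:,0]+c*pts[:,1], pts[:,2]]
def D(a,p): # door coords -> pump
    p=np.atleast_2d(p).astype(float); return np.c_[-78+np.cos(a)*p[:,0]-np.sin(a)*p[:,2], p[:,1], 91+np.sin(a)*p[:,0]+np.cos(a)*p[:,2]]
def L(b,p): # latch -> door ; b=0 handle along -x, b>0 lifts it to +z
    p=np.atleast_2d(p).astype(float); return np.c_[62+np.cos(b)*p[:,0]+np.sin(b)*p[:,2], -55+p[:,1], 14-np.sin(b)*p[:,0]+np.cos(b)*p[:,2]]
E
python3 - <<'E'
from fit import *
T=np.load('T1.npy'); cw=cam('wrist',T); ct=cam('top')
cr=lambda u,v:[230+u/4,165+v/4]
top_c=[cr(185,50),cr(547,145),cr(143,205),cr(502,297)]; C=[[80,102,105],[80,-102,105],[-6,102,105],[-6,-102,105]]
top_d=[cr(97,367),cr(456,460)]; wd=[(247,276),(479,276)]; wl=[(277,215),(313,215)]
def f(v):
    x,y,w,a,b=v
    return np.concatenate([(proj(ct,P(x,y,w,C))-top_c).ravel(),
     (proj(ct,P(x,y,w,D(a,[[68,96,14],[68,-96,14]])))-top_d).ravel(),
     (proj(cw,P(x,y,w,D(a,[[68,-96,7],[68,96,7]])))-wd).ravel()/2,
     (proj(cw,P(x,y,w,D(a,L(b,[[-46,-15,7],[-46,15,7]]))))-wl).ravel()/2])
s=least_squares(f,[560,-8,-.25,1.9,1.5],loss='soft_l1'); print(s.x.round(3)); print(f(s.x).reshape(-1,2).round(1))
np.save('fit.npy',s.x); x,y,w,a,b=s.x
for n,p in [('edge',D(a,[68,0,14])),('hinge',D(a,[0,0,0])),('piv',D(a,L(b,[0,0,0]))),('tip',D(a,L(b,[-46,0,7])))]: print(n,p.round(),P(x,y,w,p).round())
p=proj(cam('side'),P(x,y,w,np.r_[D(a,[[68,96,14],[68,-96,14],[0,-96,14]]),C])); print('side',p.round().tolist())
i=cv2.imread('pics/side1.png')
for q in p: cv2.circle(i,tuple(int(k*1) for k in q.round()),1,(0,0,255),-1)
i=cv2.resize(i[160:320,220:400],(675,600),interpolation=cv2.INTER_CUBIC);cv2.imwrite('pics/side1c.png',i)
E
```

```text
[ 5.78459e+02  1.18790e+01 -2.60000e-01  1.71000e+00  9.49000e-01]
[[-0.7 -0.5]
 [ 0.1  0.1]
 [-0.7 -1. ]
 [ 1.1  0.6]
 [-1.9  2. ]
 [-0.   3.4]
 [-2.6  1.1]
 [ 0.9  1.1]
 [-0.1  0. ]
 [-0.3  0. ]]
edge [[-101.    0.  156.]] [[481.  38. 156.]]
hinge [[-78.   0.  91.]] [[503.  32.  91.]]
piv [[-100.  -55.  150.]] [[467. -15. 150.]]
tip [[-139.  -55.  124.]] [[430.  -6. 124.]]
side [[292.0, 181.0], [271.0, 235.0], [277.0, 253.0], [359.0, 205.0], [343.0, 264.0], [328.0, 200.0], [309.0, 257.0]]
```

View pics/side1c.png

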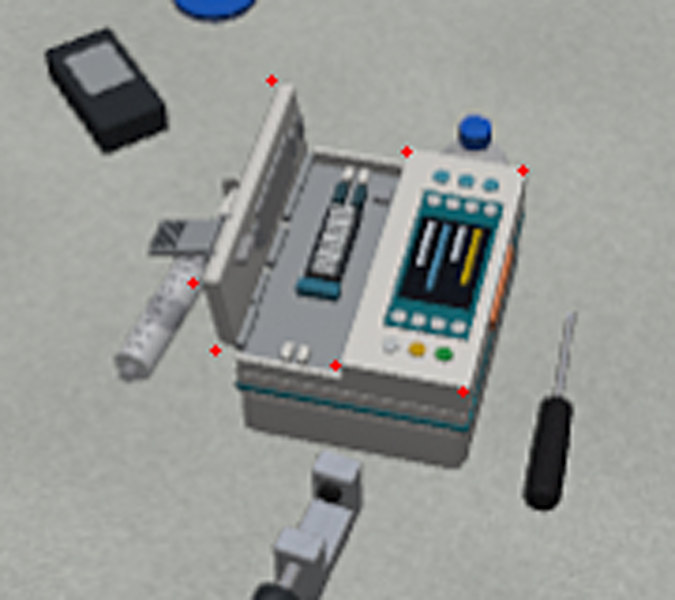

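The projected corners land within about 2 px in the side view, but the lever angle (0.95) contradicts the task text. I'll refit with the side view's corners added and bounds set.

```bash
python3 - <<'E'
from fit import *
T=np.load('T1.npy'); cw=cam('wrist',T); ct=cam('top'); cs=cam('side')
cr=lambda u,v:[230+u/4,165+v/4]; sr=lambda u,v:[220+u/3.75,160+v/3.75]
C=[[80,102,105],[80,-102,105],[-6,102,105],[-6,-102,105]]
LT=[[-46,-15,7],[-46,15,7]]
obs=[('t',None,C,[cr(185,50),cr(547,145),cr(143,205),cr(502,297)],1),
('t','d',[[68,96,14],[68,-96,14]],[cr(97,367),cr(456,460)],1),
('w','d',[[68,-96,7],[68,96,7]],[(247,276),(479,276)],.5),
('w','l',LT,[(277,215),(313,215)],.5),
('s',None,C,[sr(526,168),sr(468,388),sr(405,155),sr(342,372)],1),
('s','d',[[68,96,14],[68,-96,14],[68,-96,0]],[sr(282,84),sr(205,278),sr(216,288)],1),
('s','l',LT,[sr(149,252),sr(160,220)],1)]
cams=dict(t=ct,w=cw,s=cs)
def f(v,k=0):
    x,y,w,a,b=v[:5]; off=dict(t=v[5:7],s=v[7:9],w=[0,0])
    o=[]
    for c,kind,p,q,wt in obs:
        X=p if kind is None else D(a,p) if kind=='d' else D(a,L(b,p))
        o.append(((proj(cams[c],P(x,y,w,X))+off[c]-q)*wt).ravel())
    o.append(np.array(v[5:9])*1.5); return np.concatenate(o)
s=least_squares(f,[570,0,-.25,1.9,1.45]+[0]*4,loss='soft_l1',bounds=([400,-200,-1,1.6,1.3]+[-5]*4,[700,200,1,2.2,1.65]+[5]*4)); print(s.x.round(3)); print(f(s.x)[:-4].reshape(-1,2).round(1).tolist())
np.save('fit.npy',s.x[:5]); x,y,w,a,b=s.x[:5]
for n,p in [('edge',D(a,[68,0,14])),('hinge',D(a,[0,0,0])),('piv',D(a,L(b,[0,0,0]))),('tip',D(a,L(b,[-46,0,7])))]: print(n,p.round(),P(x,y,w,p).round())
E
```

```text
[ 5.78776e+02  1.30600e+01 -2.58000e-01  1.66400e+00  1.38100e+00
  5.23000e-01 -4.90000e-02  9.25000e-01  7.94000e-01]
[[-0.8, -0.7], [-0.0, -0.2], [-0.8, -1.1], [1.1, 0.3], [-1.5, 0.5], [0.4, 1.7], [-2.0, 3.2], [1.5, 2.9], [-1.0, -0.2], [-0.1, -0.2], [-0.2, 0.5], [-0.2, 0.4], [0.8, -1.3], [-0.9, -1.7], [-0.7, -0.5], [-1.2, 0.9], [1.4, -1.1], [-0.5, 0.2], [0.2, 0.0]]
edge [[-98.   0. 157.]] [[484.  38. 157.]]
hinge [[-78.   0.  91.]] [[503.  33.  91.]]
piv [[-98. -55. 151.]] [[470. -15. 151.]]
tip [[-144.  -55.  145.]] [[426.  -3. 145.]]
```

{"api": "play_rows", "payload": {"motion": [[[19,3,5],[0,0,0]],[[19,3,12],[0,0,0]],[[19,3,20],[0,0,0]],[[0,0,30],[0,0,0]],[[0,0,30],[0,0,0]],[[0,0,30],[0,0,0]],[[0,0,30],[0,0,0]],[[0,0,20],[0,0,0]],[[0,0,10],[0,0,0]],[[0,8,0],[0,0,0]],[[0,8,0],[0,0,0]],[[0,5,0],[0,0,0]],[[0,4,0],[0,0,0]]]}}

```text
time_s: 4.32
eef_pos: [480.4, 65.8, 141.3]
ee_rot: [0.0, 0.793, 0.609, 0.001]
force: [-3.7, 1.4, 2.3]
grip_width: 0.003
```

```bash
python3 - <<'E'
from fit import *
s=ctrl.sense(); print(s['time_s'],s['eef_pos'],s['force'],s['ee_rot']); x,y,w,a,b=np.load('fit.npy'); d=np.array(s['eef_pos'])[:2]-[x,y]; print(d@[np.cos(w),np.sin(w)],d@[-np.sin(w),np.cos(w)])
snap('wrist','w2.png')
E
```

```text
4.3167 [480.42727179  65.77117485 141.26457918] [-3.73712003  1.40256651  2.25181303] [4.79615776e-04 7.92992210e-01 6.09231352e-01 5.33789704e-04]
-108.53583702992229 25.902996282384336
```

View pics/w2.png

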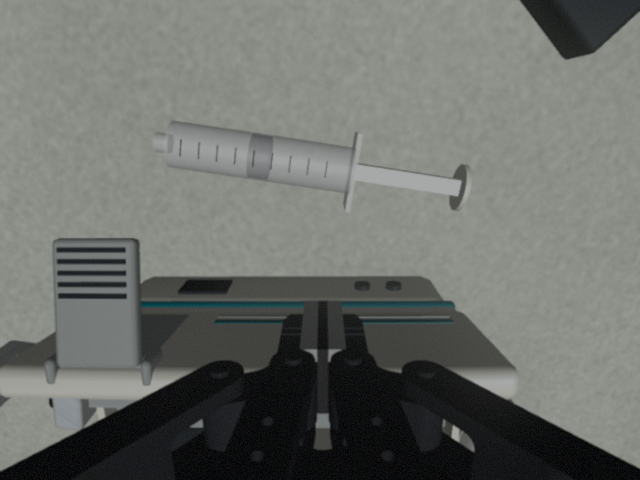

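The fingers have just met the door, at about 4 N, clear of the lever at (95,300) in this view. Next I'll follow the door's arc.

{"api": "play_rows", "payload": {"motion": [[[0,5,-1],[0,0,0]],[[0,5,-1],[0,0,0]],[[0,5,-1],[0,0,0]],[[0,5,-1],[0,0,0]],[[0,5,-1],[0,0,0]],[[0,5,1],[0,0,0]],[[0,5,1],[0,0,0]],[[0,5,1],[0,0,0]],[[0,4,1],[0,0,0]]]}}

```text
time_s: 5.12
eef_pos: [522.2, 54.6, 141.0]
ee_rot: [-0.0, 0.793, 0.609, -0.0]
force: [-1.9, -0.1, 0.4]
grip_width: 0.003
```

{"api": "play_rows", "payload": {"motion": [[[0,4,2.5],[0,0,0]],[[0,4,2.5],[0,0,0]],[[0,4,3],[0,0,0]],[[0,4,3],[0,0,0]],[[0,2.5,3],[0,0,0]],[[0,2.5,3],[0,0,0]],[[0,2,3],[0,0,0]],[[0,2,3],[0,0,0]],[[0,2,3],[0,0,0]]]}}

```text
time_s: 5.87
eef_pos: [547.9, 47.7, 114.9]
ee_rot: [-0.0, 0.793, 0.609, -0.0]
force: [0.2, 0.0, 1.6]
grip_width: 0.002
```

```bash
python3 - <<'E'
from fit import *
s=ctrl.sense(); print(s['time_s'],s['eef_pos'],s['force'],s['ee_rot']); x,y,w,a,b=np.load('fit.npy'); d=np.array(s['eef_pos'])[:2]-[x,y]; print(d@[np.cos(w),np.sin(w)],d@[-np.sin(w),np.cos(w)])
im,_=snap('side','side2.png'); i=im[160:320,220:400,::-1]; cv2.imwrite('pics/side2c.png',cv2.resize(i,(675,600),interpolation=cv2.INTER_CUBIC))
E
```

```text
5.8667 [547.94136565  47.71701459 114.93555739] [0.1730146  0.03270791 1.63301905] [-4.86112799e-05  7.92908457e-01  6.09340768e-01 -7.39870367e-05]
-38.64990767179752 25.65309488078006
```

View pics/side2c.png

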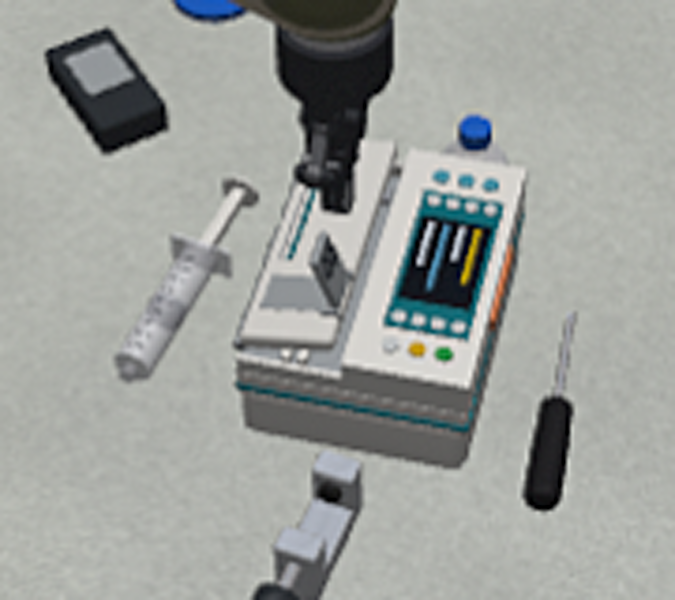

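The door is nearly shut, the pump's corners haven't moved, and the lever stands upright at (328,265). Next I'll press the door fully home.

{"api": "play_rows", "payload": {"motion": [[[0,1,3],[0,0,0]],[[0,1,3],[0,0,0]],[[0,1,2],[0,0,0]],[[0,1,1],[0,0,0]],[[0,0,1],[0,0,0]],[[0,0,0.5],[0,0,0]],[[0,0,0],[0,0,0]]]}}

```text
time_s: 6.5
eef_pos: [551.7, 46.7, 105.0]
ee_rot: [0.0, 0.793, 0.609, 0.0]
force: [-1.6, 0.7, 3.1]
grip_width: 0.003
```

{"api": "play_rows", "payload": {"motion": [[[0,0,0.7],[0,0,0]],[[0,0,0.7],[0,0,0]],[[0,0,0.6],[0,0,0]],[[0,0,0],[0,0,0]]]}}

```text
time_s: 6.83
eef_pos: [551.8, 46.8, 104.8]
ee_rot: [0.0, 0.793, 0.609, 0.0]
force: [-8.0, 0.3, 19.3]
grip_width: -0.004
```

The door hit a hard stop at z 104.8 mm with 19 N. Next I'll go up, over to the console side of the lever, and down.

{"api": "play_rows", "payload": {"motion": [[[0,0,-10],[0,0,0]],[[0,0,-20],[0,0,0]],[[0,0,-20],[0,0,0]],[[0,0,-20],[0,0,0]],[[0,10,-5],[0,0,0]],[[0,20,0],[0,0,0]],[[0,20,0],[0,0,0]],[[-20,0,0],[0,0,0]],[[-20,0,0],[0,0,0]],[[-20,0,0],[0,0,0]],[[-20,0,0],[0,0,0]],[[0,0,15],[0,0,0]],[[0,0,15],[0,0,0]],[[0,0,5],[0,0,0]],[[0,0,0],[0,0,0]]]}}

```text
time_s: 8.08
eef_pos: [578.8, -43.2, 141.6]
ee_rot: [-0.001, 0.793, 0.609, -0.001]
force: [0.0, 0.1, 0.8]
grip_width: -0.001
```

```bash
python3 - <<'E'
from fit import *
s=ctrl.sense(); print(s['time_s'],s['eef_pos'],s['force']); x,y,w,a,b=np.load('fit.npy'); d=np.array(s['eef_pos'])[:2]-[x,y]; print(d@[np.cos(w),np.sin(w)],d@[-np.sin(w),np.cos(w)])
im,_=snap('side','side3.png'); i=im[160:320,220:400,::-1]; cv2.imwrite('pics/side3c.png',cv2.resize(i,(675,600),interpolation=cv2.INTER_CUBIC))
E
```

```text
8.0833 [578.80740235 -43.21877972 141.62743903] [0.00849395 0.06847182 0.78535479]
14.374406439371105 -54.412209852364064
```

View pics/side3c.png

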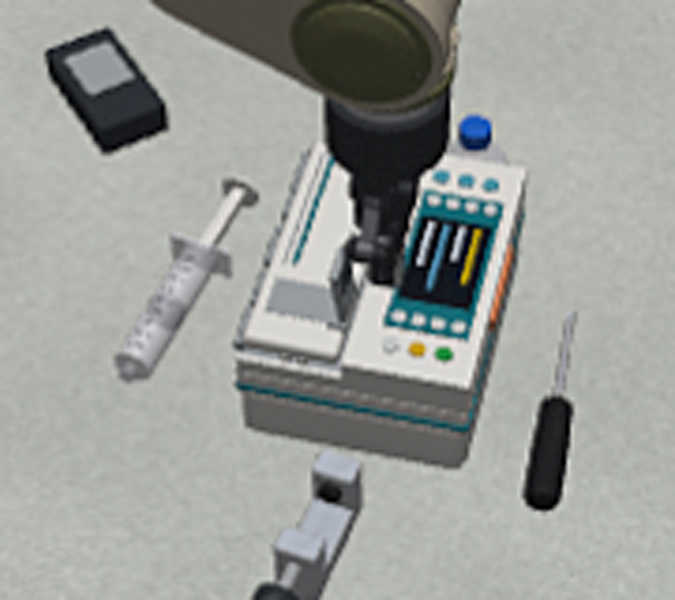

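The finger stands on the console side of the upright lever, and the door is flush. Next I'll sweep the lever over.

{"api": "play_rows", "payload": {"motion": [[[0,-6,0],[0,0,0]],[[0,-6,0],[0,0,0]],[[0,-6,0],[0,0,0]],[[0,-5,0],[0,0,0]],[[0,-5,0],[0,0,0]],[[0,-4,1.5],[0,0,0]],[[0,-4,2],[0,0,0]],[[0,-4,2.5],[0,0,0]],[[0,-4,3],[0,0,0]],[[0,-3,3],[0,0,0]]]}}

```text
time_s: 8.97
eef_pos: [533.5, -31.2, 130.4]
ee_rot: [-0.0, 0.793, 0.609, -0.0]
force: [-0.6, -0.1, 1.9]
grip_width: -0.003
```

{"api": "play_rows", "payload": {"motion": [[[0,-3,3],[0,0,0]],[[0,-2,3],[0,0,0]],[[0,-2,3],[0,0,0]],[[0,-1,3],[0,0,0]],[[0,-1,2],[0,0,0]],[[0,0,1.5],[0,0,0]],[[0,0,1],[0,0,0]],[[0,0,0],[0,0,0]]]}}

```text
time_s: 9.63
eef_pos: [525.2, -29.0, 114.0]
ee_rot: [-0.0, 0.793, 0.609, -0.0]
force: [-0.1, -0.9, -0.3]
grip_width: -0.005
```

{"api": "play_rows", "payload": {"motion": [[[0,0,1],[0,0,0]],[[0,0,1],[0,0,0]],[[0,0,1],[0,0,0]],[[0,0,0.7],[0,0,0]],[[0,0,0],[0,0,0]]]}}

```text
time_s: 10.05
eef_pos: [525.4, -29.0, 111.7]
ee_rot: [0.0, 0.793, 0.609, 0.0]
force: [-5.5, 0.8, 10.8]
grip_width: 0.005
```

It stopped firmly at 111.7 mm, against 112 expected. I'll press slightly more, then lift clear and check.

{"api": "play_rows", "payload": {"motion": [[[0,0,0.7],[0,0,0]],[[0,0,0.5],[0,0,0]],[[0,0,0],[0,0,0]]]}}

```text
time_s: 10.3
eef_pos: [525.5, -29.0, 111.4]
ee_rot: [0.001, 0.793, 0.609, 0.0]
force: [-7.5, 1.1, 19.7]
grip_width: 0.002
```

{"api": "play_rows", "payload": {"motion": [[[0,0,-6],[0,0,0]],[[0,0,-20],[0,0,0]],[[0,0,-30],[0,0,0]],[[0,0,-30],[0,0,0]],[[0,-15,-30],[0,0,0]],[[0,-30,-20],[0,0,0]],[[0,-30,-10],[0,0,0]],[[0,-30,0],[0,0,0]],[[0,-30,0],[0,0,0]],[[0,-20,0],[0,0,0]],[[0,0,0],[0,0,0]]]}}

```text
time_s: 11.22
eef_pos: [373.1, 11.8, 255.7]
ee_rot: [0.0, 0.793, 0.61, 0.0]
force: [1.2, -0.7, 0.8]
grip_width: 0.002
```

```bash
python3 - <<'E'
from fit import *
s=ctrl.sense(); print(s['time_s'],s['eef_pos'],s['force'])
im,_=snap('side','side4.png'); i=im[160:320,220:400,::-1]; i=cv2.resize(i,(400,356),interpolation=cv2.INTER_CUBIC)
im,_=snap('wrist','w4.png'); j=cv2.resize(im[:,:,::-1],(400,300))
cv2.imwrite('pics/f.png',np.hstack([i,np.vstack([j,np.zeros((56,400,3),np.uint8)])]))
x,y,w,a,b=np.load('fit.npy')
for o in ['latch_tip','latch_pivot','door_edge']:
    X={'latch_tip':D(0,L(0,[-46,0,7])),'latch_pivot':D(0,L(0,[0,0,0])),'door_edge':D(0,[68,0,14])}[o]
    r=ctrl.spot_in('side',o); print(o,[(np.round(np.array(q['position'])*[640,480]).tolist(),round(q['p'],2)) for q in r[:2]],proj(cam('side'),P(x,y,w,X)).round())
E
```

```text
11.2167 [373.11243047  11.78432647 255.67454647] [ 1.17328817 -0.6664893   0.77961165]
latch_tip [([306.0, 237.0], 0.79)] [[292. 237.]]
latch_pivot [([305.0, 236.0], 0.46)] [[310. 242.]]
door_edge [([306.0, 228.0], 0.91)] [[318. 226.]]
```

View pics/f.png

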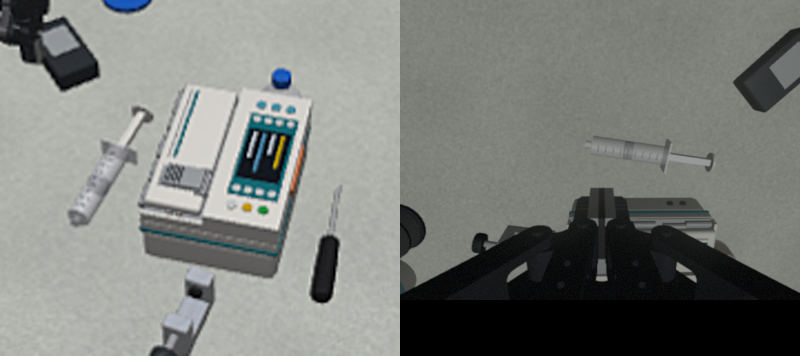

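The lever lies flat on the shut door, and the pump and its neighbours are where they were. I'm handing it in.

```bash
python3 -c "
from rig import ctrl
print(ctrl.finish_job())"
```

```text
the job is handed in; nothing more can be done
None
```

The door is shut and the latch lever lies flat on it. I pushed the door over with closed fingertips until it stopped firmly at 104.8 mm (105 expected, 19 N). I then swept the lever over from the console side until it stopped at about 111.5 mm (112 expected, 20 N).

**Final checks:** after backing off, the side view showed the door flush and the lever flat. The pump, syringe, clamp, bottle and screwdriver were where they had been. The arm was clear of everything, and the clock read about 11 s before hand-in.

**What disagreed or was not confirmed:**
- My first fit gave a lever angle of 0.95 rad, below the stated range. A refit with the side view added gave 1.38.
- The network's final side-view points were up to about 14 px from the predicted positions. The view itself showed the lever flat, so I relied on that and the contact heights.
- I did not test the latch by pulling on the door.

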